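# Turn the spice carousel to the red-capped jar

### The arm

A 6-joint arm with a two-finger parallel gripper is mounted at the origin on a cart in front of the work surface, level with it; the furniture and walls round the work are solid. World frame = base frame: x ahead of the robot, y to its left, z up, the work surface at z = 0. Lengths are in m, angles in rad, forces in N, time in s.
With the tool pointing down it reaches from about 0.3 to 0.875 m from the base axis. Payload 6.4 kg.
Tool frame: the origin (TCP) lies at the very end of the fingers, on their centre line; the grasp point (between the pads) lies 19 mm behind it; z points along the fingers, x is the direction in which the jaws open and shut, and the axes are right-handed (so a half turn about z gives the same grasp; the last joint's range is limited). The gripper opens to 85 mm and grips with 20 to 120 N. Pads are 22 mm wide; open, the fingers measure 114 mm over their backs; the gripper's body (76 mm by 85 mm) begins 54 mm behind the grasp point. The pads swing forward as they close: fully open they stand 13 mm farther back than shut.
Start: joints at [1.021, 0.181, 1.607, -0, 1.354, -0.206], TCP at [0.194, 0.541, 0.231] pointing down, gripper open.
Joint ranges: [-2.99, 2.99], [-0.89, 2.07], [0.3, 2.58], [-1.14, 4.28], [0, 2.63], [-3.12, 3.12]. Speed limits (rad/s): [2.57, 2.57, 3.01, 3.14, 3.14, 3.14].

### API

Orientations are given as a rotation vector (axis times angle).
In Python, from plant import manip, effector, kin, eyes, workorder, read_clock, read_q, read_dq, read_joint_efforts, read_tool_pos, read_tcp_rot, read_wrist_force, read_torque, read_grip_width gives the robot as it stands. Calls block until the motion is done:
- manip.move_ptp(position, orientation): joint-space move of the TCP to a pose.
- manip.move_straight(position, rot=None, max_speed=0.15, threshold=None): straight line of the TCP; rot=None keeps the orientation; max_speed is the mean speed in m/s. With threshold (N) it stops when the force on the tool has changed by that much, and returns True; else False.
- manip.movej(angles): joint-space move.
- effector.gripper_to(opening, grip_force=None): finger opening in m; grip_force is the grip in N (None keeps the last); returns when the fingers have stopped.
- manip.hold(seconds).
- kin.inverse_kinematics(position, orientation): joint angles nearest the present ones, or None.
- eyes.camera(name): name is "scene" or "top" or "wrist"; returns the picture (400x640x3 uint8, red, green, blue); there is no depth.
- eyes.get_calibration(name): a dict with "intrinsics" (3x3 intrinsics, pixels), "view" (4x4, takes a point from world to camera coordinates); the wrist camera has in their place "mount" (4x4, takes a point from camera to tool coordinates, whose origin is the TCP and whose axes are the tool frame's). Camera axes: x right, y down, z forward; pixel columns grow to the right and rows downward; lengths in m; the calibration is good to about 2 mm. A picture is of the moment at which its call begins: read the wrist's pose just before it. get_calibration takes no time and is no camera call.
A pose or a line that the arm cannot do raises manip.MotionError and nothing moves.
- workorder.job_done(): hands the job in, once; it reports no verdict.
Readings, each from a call of its own:
- read_clock(): time.
- read_q(): joint angles.
- read_dq(): joint speeds.
- read_joint_efforts(): joint torques, N m.
- read_tool_pos(): TCP position.
- read_tcp_rot(): TCP orientation.
- read_wrist_force(): force on the tool from outside, world axes, zero at the start.
- read_torque(): the same for the moment, N m.
- read_grip_width(): finger opening in m.
Only numpy, scipy, OpenCV 4.12 (cv2) and the standard library are available. Lean on these libraries where they do the work, as an engineer would, in place of code of your own. Each camera call takes 0.05 s, during which the arm holds its last target.

### The job

Bring the jar with the red cap round to the front of the spice carousel, in line with the yellow mark, by pushing the wooden pegs on the carousel's rim slowly and gently with the fingertips. Do not grasp or lift anything and do not touch the jars and pot riding on the tray; they must stay standing, and everything else stays where it is.

Things in the scene. Friction and masses are not known exactly. Their poses are not given: they have to be found in the camera images.
- carousel_base: fixed foot of the spice carousel: dark disc 170 mm in diameter, 14 mm high, under the tray. Origin on the turning axis, at worktop height; z up. Its own -x axis is the carousel's front: from the disc a flat tongue, 26 mm wide and 5 mm high, runs along -x and ends in the yellow front mark.
- front_mark (a point): top centre of the round yellow spot (36 mm across, 6 mm high) at the end of the tongue, 190 mm from the turning axis along the foot's -x
- tray: round light-wood tray, 230 mm in diameter, that turns endlessly either way about the upright axis through the foot. Friction (about 1 N at the pegs) stops it where it is left; it hardly coasts after a slow push. Underside 16 mm, floor 34 mm, top of the rim 46 mm above the worktop. Origin on the axis at the underside, z up; x and y turn with the tray.
- tray_hub (a point): top of the small dark knob at the tray's centre, 77 mm above the worktop. A low cross-shaped divider, top 54 mm above the worktop, parts the tray into quarters; its walls lie 45 degrees from the tray's x and y axes.
- peg0 (a point): centre of the 19 mm ball at the end of the first of six dark-wood pegs that stick out and slant up from the rim like those of a ship's wheel, 60 degrees apart; this one lies 30 degrees counterclockwise from the tray's x axis. The ball is 180 mm from the turning axis and 85 mm above the worktop.
- peg0_mid (a point): point on the centre line of peg 0, 160 mm from the turning axis and 71 mm above the worktop: the pegs are round rods 14 mm thick and rise outwards from 40 mm at the rim to 85 mm at the ball. Fingertips fit between the pegs, outside the rim, and push a peg sideways here, the tips some 20 mm below this point.
- red_cap_jar: spice jar with a red screw cap, 45 mm diameter, 106 mm tall; stands loose on the tray in one of its four quarters, centre about 68 mm from the turning axis. Origin at the centre of its underside, z up. This is the one to bring to the front.
- white_lid_jar: glass jar with a white lid, 61 mm diameter, 100 mm tall; stands loose on the tray in one of its four quarters, centre about 68 mm from the turning axis. Origin at the centre of its underside, z up.
- yoghurt_pot: small white and red pot with a foil lid, 72 mm diameter, 71 mm tall; stands loose on the tray in one of its four quarters, centre about 68 mm from the turning axis. Origin at the centre of its underside, z up.
- black_lid_jar: glass jar with a black lid and a red band, 71 mm diameter, 88 mm tall; stands loose on the tray in one of its four quarters, centre about 68 mm from the turning axis. Origin at the centre of its underside, z up. Always starts in the quarter nearest the front mark.
- mug: spotted white mug, 92 mm diameter (127 mm with handle), 93 mm tall, loose on the worktop. Origin at the centre of its underside. Bystander.
- margarine_tub: white lidded tub, 93 x 125 x 66 mm, loose on the worktop. Origin at the centre of its underside. Bystander.
- large_tin: yellow-brown food tin, 102 mm diameter, 118 mm tall, loose on the worktop. Origin at the centre of its underside. Bystander.
- flat_tin: green food tin, 76 mm diameter, 58 mm tall, loose on the hob. Origin at the centre of its underside. Bystander.
Mind the look-alikes: they are no part of the job. What is shaped like the red_cap_jar but blue is not meant.

How it is judged:
On the way:
1. the fingers push the tray round (contact force between the fingers and tray above 0.2 N and angular speed of tray above 0.05 rad/s).
At the end, for the whole second after the job is handed in: The red-capped jar stands in front of the turning axis, its centre within 12 mm of the line from the axis to the yellow mark; the tray is at rest; all four jars and pots stand upright on the tray, within 92 mm of the axis; the bystanders are within 20 mm of where they stood and upright (y of red_cap_jar in the frame of carousel_base between -0.012 and 0.012 m and x of red_cap_jar in the frame of carousel_base below -0.05 m and angular speed of tray below 0.05 rad/s and angle between each of red_cap_jar, white_lid_jar, yoghurt_pot, black_lid_jar, mug, margarine_tub, large_tin, flat_tin's own z axis and vertical below 0.12 rad and horizontal distance between each of red_cap_jar, white_lid_jar, yoghurt_pot, black_lid_jar and carousel_base below 0.092 m and height (world z) of red_cap_jar between 0.028 and 0.042 m and linear speed of each of red_cap_jar, white_lid_jar, yoghurt_pot, black_lid_jar below 0.02 m/s and height (world z) of white_lid_jar between 0.028 and 0.042 m and height (world z) of yoghurt_pot between 0.028 and 0.042 m and height (world z) of black_lid_jar between 0.028 and 0.042 m and distance of each of mug, margarine_tub, large_tin, flat_tin from where it was at the start of the episode below 0.02 m); the robot touches nothing.
It fails at once if a jar or pot on the tray is touched by the robot (contact force between any of the fingers, the arm and red_cap_jar above 1.5 N or contact force between any of the fingers, the arm and white_lid_jar above 1.5 N or contact force between any of the fingers, the arm and yoghurt_pot above 1.5 N or contact force between any of the fingers, the arm and black_lid_jar above 1.5 N).
It fails at once if a jar or pot is lifted or tips over (height (world z) of any of red_cap_jar, white_lid_jar, yoghurt_pot, black_lid_jar above 0.046 m or angle between any of red_cap_jar, white_lid_jar, yoghurt_pot, black_lid_jar's own z axis and vertical above 0.3 rad).
It fails at once if the tray is pushed or squeezed with more than 25 N (contact force between any of the fingers, the arm and tray above 25 N).
It fails at once if the tray is spun fast (over 2.5 rad/s) (angular speed of tray above 2.5 rad/s).
It fails at once if a bystander on the worktop or hob is moved by more than 20 mm, tipped or lifted (distance of any of mug, margarine_tub, large_tin, flat_tin from where it was at the start of the episode above 0.02 m or angle between any of mug, margarine_tub, large_tin, flat_tin's own z axis and vertical above 0.3 rad).
It also fails if it takes over 58 s, if anything falls off the work surface, if the arm or the gripper's body presses on something with over 40 N, if the wrist force passes 120 N, or if a joint passes its speed limit or range.

## Working session

There is one attempt and no reset: what is moved stays moved. The work goes in short steps, each a Python script; the robot and the scene stay as the last script left them, time stands still between calls to the robot, and variables do not carry over. Pictures are saved under pics/ and viewed, and the job is handed in when it is done.

```bash
ls; mkdir -p pics
python3 - <<'E'
from plant import *
import cv2
for n in ("scene","top","wrist"):
    im=eyes.camera(n); cv2.imwrite(f"pics/a_{n}.png",im[:,:,::-1])
    print(n,eyes.get_calibration(n))
print(read_clock(),read_tool_pos(),read_tcp_rot(),read_grip_width())
E
```

```text
pics
scene {'intrinsics': array([[497.2472813 ,   0.        , 326.85189984],
       [  0.        , 497.2472813 , 198.69253654],
       [  0.        ,   0.        ,   1.        ]]), 'view': array([[ 0.67604975, -0.73685485, -0.0012899 , -0.2667598 ],
       [-0.62646723, -0.57384791, -0.52748212,  0.45373846],
       [ 0.38793754,  0.35741224, -0.84956516,  1.27359899],
       [ 0.        ,  0.        ,  0.        ,  1.        ]])}
top {'intrinsics': array([[418.41446752,   0.        , 323.59304928],
       [  0.        , 418.41446752, 201.71584858],
       [  0.        ,   0.        ,   1.        ]]), 'view': array([[-0.00702449, -0.9999738 ,  0.00174967,  0.12013549],
       [-0.97659027,  0.00648402, -0.21501026,  0.52649481],
       [ 0.21499328, -0.00321905, -0.97661022,  1.4081687 ],
       [ 0.        ,  0.        ,  0.        ,  1.        ]])}
wrist {'intrinsics': array([[343.83839562,   0.        , 322.5932991 ],
       [  0.        , 343.83839562, 203.08421403],
       [  0.        ,   0.        ,   1.        ]]), 'mount': array([[ 9.99998578e-01, -1.68454098e-03,  7.77800895e-05,
        -3.46965897e-04],
       [ 1.58241609e-03,  9.53316647e-01,  3.01968320e-01,
        -7.65629019e-02],
       [-5.82827064e-04, -3.01967768e-01,  9.53317957e-01,
        -1.41643745e-01],
       [ 0.00000000e+00,  0.00000000e+00,  0.00000000e+00,
         1.00000000e+00]])}
0.15 [0.19357251 0.54101699 0.23059081] [ 2.56826241e+00  1.80844269e+00 -1.93479606e-03] 0.08560619389352754
```

View pics/a_scene.png

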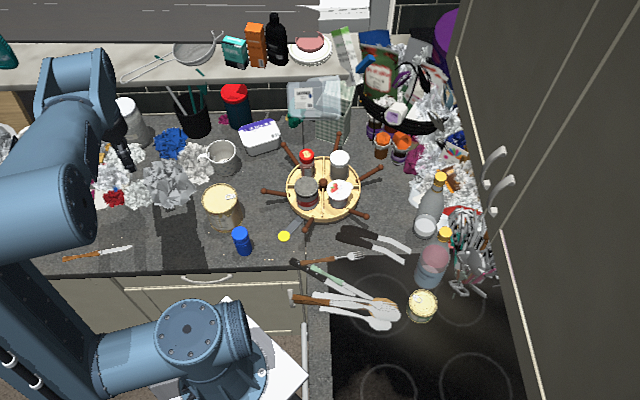

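View pics/a_top.png

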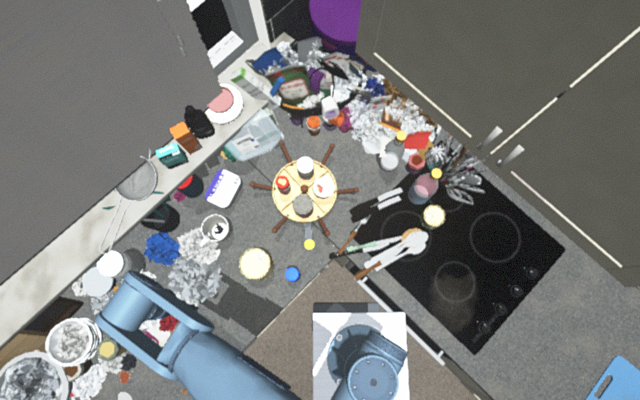

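Candidates (scene view): the red-capped jar on the tray (307,157), the big red-lidded container behind (235,92), the blue look-alike jar (241,240), and the red band on the pot (342,188). By the description it is the one on the tray; next I check that in a close crop.

Run:
```python
import cv2,numpy as np
a=cv2.imread("pics/a_top.png")[130:260,230:380]; b=cv2.imread("pics/a_scene.png")[120:250,250:400]
cv2.imwrite("pics/crop1.png",np.hstack([cv2.resize(a,(400,347),interpolation=2),cv2.resize(b,(400,347),interpolation=2)]))
```

```text
(no output)
```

View pics/crop1.png

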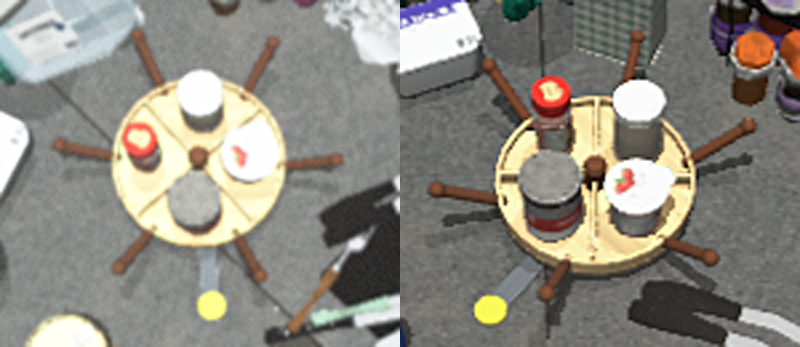

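```bash
cat > h.py <<'E'
import cv2,numpy as np
from plant import *
def ray(n,u,v):
    c=eyes.get_calibration(n);K=c["intrinsics"];V=c["view"]
    d=V[:3,:3].T@np.linalg.inv(K)@np.array([u,v,1.]); o=-V[:3,:3].T@V[:3,3]; return o,d
def cast(n,u,v,z):
    o,d=ray(n,u,v); return o+d*(z-o[2])/d[2]
def proj(n,p):
    c=eyes.get_calibration(n); q=c["intrinsics"]@(c["view"]@np.append(p,1))[:3]; return q[:2]/q[2]
def tri(a,b):
    (o1,d1),(o2,d2)=ray("top",*a),ray("scene",*b); M=np.stack([d1,-d2],1)
    s=np.linalg.lstsq(M,o2-o1,rcond=None)[0]; p,q=o1+s[0]*d1,o2+s[1]*d2
    return (p+q)/2,np.linalg.norm(p-q)
def blobs(im,kind,roi,amin=5):
    h=cv2.cvtColor(im,cv2.COLOR_RGB2HSV).astype(int);H,S,V=h[...,0],h[...,1],h[...,2]
    m={"yellow":(H>22)&(H<36)&(S>150)&(V>150),"red":((H<6)|(H>172))&(S>150)&(V>110),
       "wood":((H<12)|(H>170))&(S>90)&(V<135)&(V>40)}[kind]
    k=np.zeros_like(m);x0,y0,x1,y1=roi;k[y0:y1,x0:x1]=1;m=(m&k).astype(np.uint8)
    n,l,s,c=cv2.connectedComponentsWithStats(m)
    return [(c[i].round(1),s[i][4],s[i][:4],np.argwhere(l==i)[:,::-1]) for i in range(1,n) if s[i][4]>=amin]
E
python3 - <<'E'
from h import *
T=cv2.imread("pics/a_top.png")[...,::-1];S=cv2.imread("pics/a_scene.png")[...,::-1]
for n,im,r in (("top",T,(240,130,370,260)),("scene",S,(255,120,392,250))):
    for k in ("yellow","red","wood"):
        for c,a,b,_ in blobs(im,k,r,4): print(n,k,c,a,b,cast(n,*c,{"yellow":.006,"red":.14,"wood":.077}[k]).round(4))
E
```

```text
top red [282.  183.1] 61 [276 177  13  12] [0.5735 0.2549 0.14  ]
top wood [282.3 145.6] 13 [280 143   5   7] [0.7283 0.2621 0.077 ]
top wood [327.  154.8] 38 [322 147  12  17] [0.693  0.1033 0.077 ]
top wood [284.8 151.5] 4 [284 151   3   2] [0.7062 0.2529 0.077 ]
top wood [286.8 156.8] 12 [285 153   6   9] [0.6864 0.2456 0.077 ]
top wood [258.9 185.7] 30 [250 184  18   5] [0.5815 0.3415 0.077 ]
top wood [269.5 188.2] 6 [268 187   4   3] [0.5723 0.3044 0.077 ]
top wood [281.  188.8] 5 [279 188   5   2] [0.5699 0.2644 0.077 ]
top wood [346.8 190.7] 43 [338 189  20   4] [0.5616 0.0357 0.077 ]
top wood [280.1 223.3] 40 [274 217  13  15] [0.4485 0.2656 0.077 ]
top wood [323.3 226.2] 45 [318 219  12  16] [0.4375 0.1182 0.077 ]
scene yellow [283.4 235.8] 102 [278 231  12  11] [0.3879 0.1693 0.006 ]
scene red [306.  154.6] 97 [299 149  15  12] [0.5813 0.2548 0.14  ]
scene red [334.6 188.1] 13 [332 184   5   8] [0.5507 0.1132 0.14  ]
scene wood [387.8 129. ] 39 [384 126   8   7] [0.8663 0.1659 0.077 ]
scene wood [337.1 140.6] 68 [333 131   9  20] [0.7205 0.2547 0.077 ]
scene wood [289.2 153. ] 106 [281 142  18  23] [0.5829 0.3322 0.077 ]
scene wood [382.6 144.1] 14 [377 143  12   3] [0.8072 0.1393 0.077 ]
scene wood [306.5 161. ] 51 [299 157  15   8] [0.5971 0.271  0.077 ]
scene wood [370.8 172.3] 105 [359 165  25  16] [0.6986 0.0972 0.077 ]
scene wood [301.4 169.4] 23 [297 166   7  10] [0.5637 0.2606 0.077 ]
scene wood [306.5 168. ] 4 [305 168   4   1] [0.578  0.2527 0.077 ]
scene wood [322.9 182.5] 49 [319 179   8   8] [0.5728 0.1795 0.077 ]
scene wood [272.7 192.3] 106 [261 188  26   9] [0.4464 0.2656 0.077 ]
scene wood [308.2 202.8] 86 [298 196  20  11] [0.4912 0.1627 0.077 ]
scene wood [358.6 213.5] 83 [349 209  20  10] [0.5634 0.0302 0.077 ]
scene wood [307.3 225. ] 69 [302 218  12  15] [0.4359 0.1134 0.077 ]
```

Run:
```python
from h import *
from scipy.optimize import least_squares
t=[(281.8,142.8),(332,146.1),(356.4,189.6),(327.5,232.4),(274.6,230.5),(252.1,184.4)]
s=[(283.4,144.4),(339.3,133.9),(380.9,166.9),(366.6,216.4),(304.8,229.9),(263.9,190.5)]
s=[s[1],s[2],s[3],s[4],s[5],s[0]]
T=np.array([cast("top",*p,.085) for p in t]);S=np.array([cast("scene",*p,.085) for p in s])
print(np.c_[T[:,:2],S[:,:2]].round(4))
for P in (T,S,(T+S)/2):
    f=lambda x:np.concatenate([(P[:,0]-x[0]-.18*np.cos(x[2]-np.arange(6)*np.pi/3)),(P[:,1]-x[1]-.18*np.sin(x[2]-np.arange(6)*np.pi/3))])
    r=least_squares(f,[.57,.18,.5]);print(r.x,np.abs(r.fun).max())
print("hub",cast("top",304.2,188.5,.075),cast("scene",322.9,182,.075),tri((304.2,188.5),(322.9,182)))
print("mark",cast("top",309.1,244.4,.006),cast("scene",283.4,235.8,.006))
print("red",cast("top",282,183.1,.14),cast("scene",306,154.6,.14),tri((282,183.1),(306,154.6)))
```

```text
[[0.7359 0.2632 0.7406 0.2635]
 [0.7224 0.0855 0.7301 0.0843]
 [0.5633 0.0029 0.5678 0.0044]
 [0.4149 0.1042 0.4167 0.1045]
 [0.4226 0.283  0.4302 0.2851]
 [0.5842 0.3639 0.5906 0.3648]]
[0.57389909 0.18377828 0.46342769] 0.002026260335961122
[0.5793382  0.18441979 0.45801774] 0.0011546346412155128
[0.57661865 0.18409903 0.46071765] 0.0008014771352736483
hub [0.57094926 0.18379502 0.075     ] [0.57505165 0.18159804 0.075     ] (array([0.57316796, 0.18275307, 0.07440644]), np.float64(0.004562458257494713))
mark [0.38386705 0.16886696 0.006     ] [0.38789957 0.1693108  0.006     ]
red [0.57348894 0.25492303 0.14      ] [0.58127667 0.25476729 0.14      ] (array([0.57495893, 0.25277477, 0.14597858]), np.float64(0.006765197791664891))
```

```bash
cat >> h.py <<'E'
from scipy.spatial.transform import Rotation as R
AX=np.array([.5766,.184]); RF=.156
def pose(deg,z,sgn,r=RF):
    a=np.radians(deg); p=np.array([*(AX+r*np.array([np.cos(a),np.sin(a)])),z])
    x=sgn*np.array([np.cos(a),np.sin(a),0]); zz=np.array([0,0,-1.]); return p,R.from_matrix(np.stack([x,np.cross(zz,x),zz],1)).as_rotvec()
E
python3 - <<'E'
from h import *
print(cast("top",255,261,.118),cast("top",292,271,.1),cast("top",224,186,.066),cast("top",433,216,.058))
for s in (1,-1):
  for d in (122,150,180,210,240): 
    q=kin.inverse_kinematics(*pose(d,.05,s)); print(s,d,None if q is None else np.round(q,2), pose(d,.05,s)[0].round(3))
E
```

```text
[0.31805593 0.34110371 0.118     ] [0.2860598  0.22184861 0.1       ] [0.58412812 0.46553226 0.066     ] [ 0.47376173 -0.26334935  0.058     ]
1 122 [ 0.37  0.43  1.7  -0.    1.02 -1.76] [0.494 0.316 0.05 ]
1 150 [ 0.3   0.29  1.89 -0.    0.96 -2.31] [0.442 0.262 0.05 ]
1 180 [ 0.15  0.19  2.02 -0.    0.93 -2.99] [0.421 0.184 0.05 ]
1 210 [-0.03  0.18  2.03 -0.    0.93  2.59] [0.442 0.106 0.05 ]
1 240 [-0.14  0.27  1.92 -0.    0.96  1.95] [0.499 0.049 0.05 ]
-1 122 [ 0.37  0.43  1.7  -0.    1.02  1.38] [0.494 0.316 0.05 ]
-1 150 [ 0.3   0.29  1.89 -0.    0.96  0.83] [0.442 0.262 0.05 ]
-1 180 [ 0.15  0.19  2.02 -0.    0.93  0.15] [0.421 0.184 0.05 ]
-1 210 [-0.03  0.18  2.03 -0.    0.93 -0.55] [0.442 0.106 0.05 ]
-1 240 [-0.14  0.27  1.92 -0.    0.96 -1.19] [0.499 0.049 0.05 ]
```

Run:
```python
from h import *
effector.gripper_to(0.0)
p,r=pose(121,.20,-1)
manip.move_ptp(p,r)
manip.move_straight(pose(121,.115,-1)[0],max_speed=.12)
print(read_clock(),read_tool_pos(),read_wrist_force())
for n in ("scene","top"): cv2.imwrite(f"pics/b_{n}.png",eyes.camera(n)[...,::-1])
a=cv2.imread("pics/b_top.png")[120:270,220:390]; b=cv2.imread("pics/b_scene.png")[110:260,240:410]
cv2.imwrite("pics/crop2.png",np.hstack([cv2.resize(a,(400,353)),cv2.resize(b,(400,353))]))
```

```text
3.2 [0.49676872 0.31809225 0.11577919] [ 0.84816384 -0.97462298 -0.06875911]
```

View pics/crop2.png

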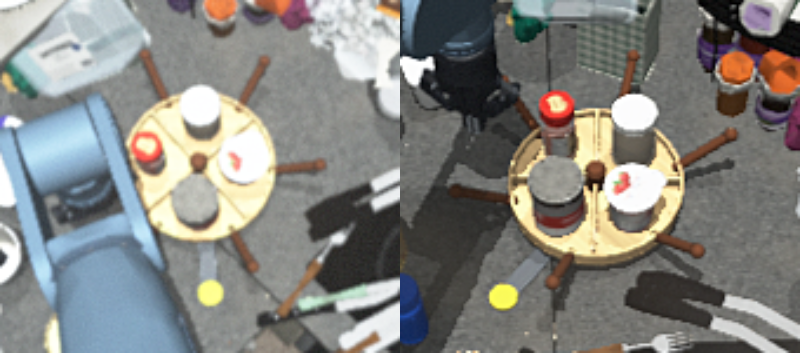

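The gripper hangs between the back-left peg (crop 510,95) and the left peg (450,190). The red cap is clear of it. Next I lower it and push the left peg counterclockwise by most of the turn.

Run:
```python
from h import *
print(manip.move_straight(pose(121,.051,-1)[0],max_speed=.06,threshold=6))
F=[]
for d in (130,138,145,153,161,169,177,185,193,201,209,217,225):
    p,r=pose(d,.051,-1)
    if manip.move_straight(p,r,max_speed=.05,threshold=12): print("stopped",d); break
    F.append((d,read_wrist_force().round(1).tolist(),round(read_clock(),1)))
print(F,read_tool_pos())
for n in ("scene","top"): cv2.imwrite(f"pics/c_{n}.png",eyes.camera(n)[...,::-1])
a=cv2.imread("pics/c_top.png")[120:270,220:390]; b=cv2.imread("pics/c_scene.png")[110:260,240:410]
cv2.imwrite("pics/crop3.png",np.hstack([cv2.resize(a,(400,353)),cv2.resize(b,(400,353))]))
```

```text
False
[(130, [0.3, 0.7, -0.1], 5.2), (138, [-0.0, -0.2, -0.4], 5.7), (145, [-1.1, -0.9, -0.1], 6.3), (153, [0.5, -0.7, -0.3], 6.9), (161, [0.5, -0.7, 0.2], 7.4), (169, [0.7, 1.0, 0.1], 8.0), (177, [-0.1, -0.7, -0.0], 8.6), (185, [0.0, -0.1, -0.3], 9.2), (193, [-0.2, -0.2, 0.0], 9.8), (201, [-0.2, -0.4, 1.3], 10.4), (209, [0.3, 0.0, 0.3], 10.9), (217, [-0.6, 0.2, -0.3], 11.5), (225, [-0.1, 1.1, 0.6], 12.1)] [0.46605126 0.07386101 0.05093304]
```

View pics/crop3.png

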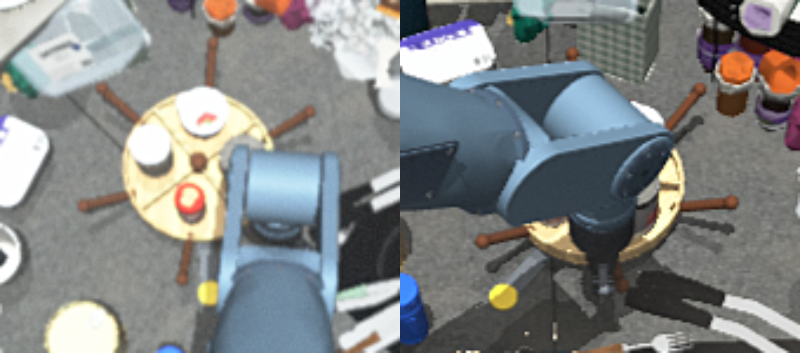

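The tray has turned. In the top view the red cap is now near the front (crop 190,200) with the yellow mark at (210,293), so I measure what is left.

```bash
cat >> h.py <<'E'
MK=np.array([.3859,.169])
def meas(f):
    im=cv2.imread(f)[...,::-1]
    f_=(MK-AX)/np.linalg.norm(MK-AX); l=np.array([-f_[1],f_[0]])
    for c,a,b,_ in blobs(im,"red",(280,170,320,225),15):
        p=cast("top",*c,.14)[:2]+np.array([.004,0]); v=p-AX
        print("red",c,a,p.round(4),"fwd",(v@f_).round(4),"ccw off",(v@l).round(4),"deg left",-np.degrees(np.arctan2(v@l,v@f_)).round(1))
E
python3 - <<'E'
from h import *
meas("pics/c_top.png")
for t in [(210.0,37),(103,89),(310,111),(81,204),(184,280)]:
    u,v=220+t[0]*170/400,120+t[1]*150/353; p=cast("top",u,v,.085)[:2]+[.0027,.0003]-AX; print(np.degrees(np.arctan2(p[1],p[0])),np.hypot(*p))
E
```

```text
red [300.8 205.7] 56 [0.5001 0.1919] fwd 0.0756 ccw off -0.0139 deg left 10.4
-5.391146288996953 0.18882412501042026
53.10260630239327 0.17759964224875316
-67.08251285143966 0.18069700785321516
111.98279589090816 0.18319570782979813
173.88911774366812 0.1816820660675156
```

Run:
```python
from h import *
for d in (230,235):
    p,r=pose(d,.051,-1); print(manip.move_straight(p,r,max_speed=.03,threshold=12))
manip.hold(.3)
# back off from the peg (clockwise), then up
p,r=pose(228,.051,-1); manip.move_straight(p,r,max_speed=.05)
p,r=pose(228,.22,-1); manip.move_straight(p,r,max_speed=.1)
manip.move_ptp(np.array([.33,-.15,.3]),r)
print(read_clock(),read_wrist_force())
for n in ("scene","top"): cv2.imwrite(f"pics/d_{n}.png",eyes.camera(n)[...,::-1])
meas("pics/d_top.png")
a=cv2.imread("pics/d_top.png")[120:270,220:390]; b=cv2.imread("pics/d_scene.png")[110:260,240:410]
cv2.imwrite("pics/crop4.png",np.hstack([cv2.resize(a,(400,353)),cv2.resize(b,(400,353))]))
```

```text
False
False
17.1417 [-0.43738699 -0.275776    0.15266224]
red [304.3 206.3] 48 [0.498  0.1804] fwd 0.0786 ccw off -0.0026 deg left 1.9
```

View pics/crop4.png

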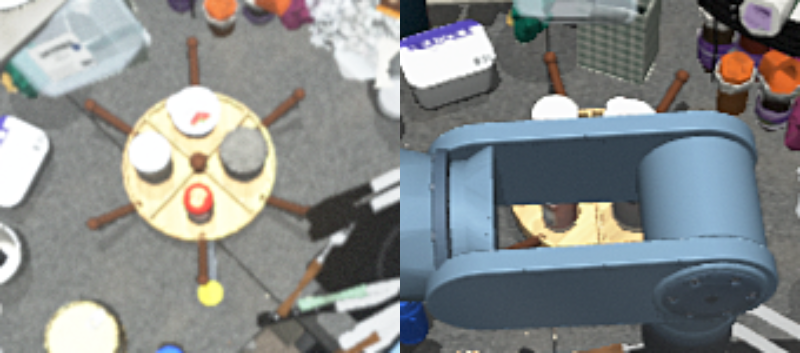

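The top view shows the cap at pixel (304,206), 2.6 mm off the line, and all four jars standing. The arm blocks the scene view, so I move it aside for a second check.

Run:
```python
from h import *
q=read_q(); q[0]=-1.3; manip.movej(q); manip.hold(.5)
for n in ("scene","top"): cv2.imwrite(f"pics/e_{n}.png",eyes.camera(n)[...,::-1])
meas("pics/e_top.png")
S=eyes.camera("scene")
for c,a,b,_ in blobs(S,"red",(270,150,340,225),20):
    p=cast("scene",*c,.14)[:2]-[.0027,0]; f_=(MK-AX)/np.linalg.norm(MK-AX); v=p-AX; print("scene",c,a,v@f_, v@np.array([-f_[1],f_[0]]))
A=cv2.imread("pics/a_top.png");E=cv2.imread("pics/e_top.png")
for nm,(u,v) in dict(tin=(255,263),mug=(215,228),tub=(222,188),flat=(433,216)).items():
    print(nm,cv2.phaseCorrelate(*[cv2.cvtColor(i[v-22:v+22,u-22:u+22],6).astype(np.float32) for i in (A,E)]))
b=cv2.imread("pics/e_scene.png");cv2.imwrite("pics/crop5.png",np.hstack([cv2.resize(E[120:270,220:390],(400,353)),cv2.resize(b[110:260,240:410],(400,353))]))
print(read_clock())
```

```text
red [304.2 206.3] 48 [0.498  0.1807] fwd 0.0786 ccw off -0.0029 deg left 2.1
scene [306.4 184.4] 104 0.07356457968416381 -0.0025433073622137163
tin ((0.2317458044390257, 0.47211604020356646), 0.8664127552362136)
mug ((0.5615911230937307, 0.5651894279400942), 0.9781599791255998)
tub ((0.5216677973697088, 0.5149121634968274), 0.995664911976567)
flat ((0.46927403781647214, 0.5890798227236473), 1.0311987285849489)
18.6917
```

View pics/crop5.png

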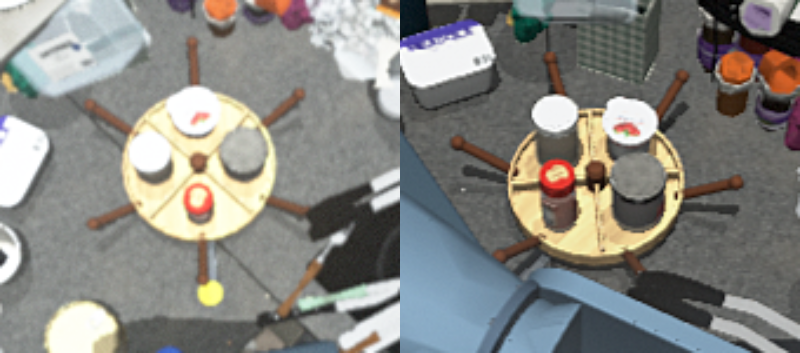

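Both views put the jar about 2.5–3 mm off the line. All four jars stand upright, the bystanders have not moved (about 0.5 px uniform), and the arm is clear.

Run:
```python
from h import *
print(read_wrist_force(),abs(read_dq()).max()); workorder.job_done()
```

```text
[-0.06413751 -0.68422692  0.22776186] 0.004209267237035059
the job is handed in; nothing more can be done
```

The red-capped jar is now at the front of the carousel, in line with the yellow mark, and I have handed the job in. With the closed fingertips I pushed one peg slowly counterclockwise, turning the tray about 95°: a main push, a look, then a final 10°.

- **Position:** the last checks put the jar 2.9 mm (top view) and 2.5 mm (scene view) off the line, against 12 mm allowed. The views differed by 4–8 mm along x in their raw positions, so I applied an offset to each. That difference runs mostly along the line and hardly affects the result.
- **Jars and pot:** all four are upright on the tray in the pictures. The tray was at rest, with no measurable change between two pictures about 1.5 s apart.
- **Bystanders:** the mug, tub and both tins show no real shift in the top view. All readings sit near 0.5 px, which is the method's constant bias.
- **Forces and arm:** wrist readings, taken at the end of each push step, stayed at about 1 N, and the 12 N stop never triggered. The arm ended clear of everything, at 18.7 s of the 58 s allowed.

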